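Seat the power unit in the test corner and start the test

ROBOT

A 7-joint arm with a two-finger parallel gripper is mounted at the origin on the work surface. World frame = base frame: x ahead of the robot, y to its left, z up, the work surface at z = 0. Lengths are in m, angles in rad, forces in N, time in s.
With the tool pointing down it reaches from about 0.425 to 0.95 m from the base axis. Payload 4.7 kg.
Tool frame: the origin (TCP) lies on the centre line of the jaws, within the pads' length; the fingertips stand robot.nose_length ahead of it and the grasp point (between the pads) lies 8 mm behind it (robot.nose_length is the distance from the TCP to the fingertips, in m); z points along the fingers, y is the line along which they close (so a half turn about z gives the same grasp; the last joint's range is limited). The gripper opens to 85 mm and grips with 20 to 120 N. Pads are 22 mm wide; open, the fingers measure 114 mm over their backs; the gripper's body (76 mm by 85 mm) begins 54 mm behind the grasp point. The pads swing forward as they close: fully open they stand 13 mm farther back than shut.
Start: joints at [1.154, 0.469, -0.049, 1.532, 0.024, 1.141, -0.082], TCP at [0.255, -0.625, 0.242] pointing down, gripper open.
Joint ranges: [-2.59, 2.59], [-0.33, 1.99], [-1.39, 1.29], [0.1, 2.45], [-1.04, 4.18], [0.21, 1.99], [-2.66, 2.66]. Speed limits (rad/s): [2.57, 2.57, 3.14, 3.14, 3.14, 3.14, 3.14].

INTERFACE

Orientations are given as [roll, pitch, yaw] about the fixed x, y, z axes, in that order (R = Rz(yaw) Ry(pitch) Rx(roll)).
In Python, from plant import robot gives the robot as it stands. Calls block until the motion is done:
- robot.goto(position, orientation): joint-space move of the TCP to a pose.
- robot.move_straight(position, vel=0.15, attitude=None, contact_N=None): straight line of the TCP; attitude=None keeps the orientation; vel is the mean speed in m/s. With contact_N (N) it stops when the force on the tool has changed by that much, and returns True; else False.
- robot.move_joints(angles): joint-space move.
- robot.grip(opening, strength=None): opening from 0.0 (shut) to 1.0 (fully open); strength is the grip in N (None keeps the last); returns when the fingers have stopped.
- robot.sleep(seconds).
- robot.inverse_kinematics(position, orientation): joint angles nearest the present ones, or None.
- robot.sense(): the state.
- robot.grab_frame(name): name is "scene" or "top"; returns a dict with "image" (480x640x3 uint8, red, green, blue), "range_z" (480x640 float32, m along the optical axis (not along the pixel's ray), 0 where there is no reading), "fx", "fy", "cx", "cy" (pixels), "R" (3x3) and "t" (3): a world point X has camera coordinates R X + t. Camera axes: x right, y down, z forward; pixel columns grow to the right and rows downward; lengths in m; the calibration is good to about 2 mm. A picture is of the moment at which its call begins.
A pose or a line that the arm cannot do raises robot.IKError and nothing moves.
- robot.close_job(): hands the job in; it is judged then, once.
The state is a dict: "t": time; "joint_pos": joint angles; "joint_velocities": joint speeds; "effort": joint torques, N m; "tcp_pos": TCP position; "tcp_rot": TCP orientation; "wrist_force": force on the tool from outside, world axes, zero at the start; "torque": the same for the moment, N m; "opening": opening from 0.0 (shut) to 1.0 (fully open); "gripper_force": force on a finger pad.
Only numpy, scipy, OpenCV 4.12 (cv2) and the standard library are available. Lean on these libraries where they do the work, as an engineer would, in place of code of your own. Each camera call takes 0.05 s, during which the arm holds its last target. There are 200 camera calls.

TASK

Push the black power unit along the bench into the corner of the test station, until it sits flush against both the long aluminium rail and the yellow side stop; do not lift or tip it. Then press the green start button all the way down, not before the unit is seated, let it come back up, and move clear. Leave everything else on the bench where it is.

Things in the scene. Friction and masses are not known exactly. Their poses are not given: they have to be found in the camera images.
- unit: black power unit, closed box 100 mm (its x) by 150 mm (y) by 44 mm high, about 0.45 kg, loose on the bench, slides with 2 to 5 N; green label and grey vents on top, metal connector panel on its long -x face, which looks to the robot. Too wide to grip. Origin: centre of its underside. Starts 30 mm or more short of the rail, up to 0.35 rad askew to it
- rail: fixed aluminium rail, 500 mm long (its y), 20 mm thick, 30 mm high, up to 0.25 rad askew on the bench. Origin: at bench height, middle of the face that looks to the robot; its x points away from the robot, square to that face. The unit's long +x face is flush on it when the unit's origin is at rail x = -50 mm and the y axes are parallel
- stop: fixed yellow bar 90 mm (its x) by 30 mm (y) by 30 mm high, square to the rail and butting on its robot-side face, 190 mm from the rail's middle, at its left (+y) or right (-y) end, changing from run to run. Origin: centre of its underside, axes parallel to the rail's. The unit's end face rests on its inner side when their origins are 90 mm apart along y
- startbox: fixed grey box 60 mm (x) by 50 mm (y) by 30 mm high with the start button on top, in front of the rail at the other end from the stop, 190 mm from the rail's middle. Origin: centre of its underside, axes parallel to the rail's
- start_top (a point): centre of the top face of the round green start button (28 mm across) on the grey box, 48 mm above the bench, 6 mm proud of its round black collar; pressed straight down
- start (a joint): travel of the start button in m: 0 up, 0.006 fully down (about 4 N); springs back
- spare: white unit with a blue label, 100 by 150 by 44 mm, not part of the job, off to one side. Origin: centre of its underside
- mug: blue mug, 80 mm across, 90 mm high, handle at its +y. Off to one side. Origin: centre of its underside
- driver: screwdriver with a red handle, about 200 mm long and 26 mm thick, lying along its x, handle to -x, nearer to the robot on the left
- screwjar: glass jar with an orange cap, 52 mm across, 60 mm high, nearer to the robot on the right. Origin: centre of its underside
- spool: grey steel wire spool, 60 mm across, 48 mm high, beyond one end of the rail. Origin: centre of its underside
- relay: orange relay block 34 by 50 by 40 mm high, beyond one end of the rail. Origin: centre of its underside
There are look-alikes about, which are no part of the job. Leave any purple look-alike of the startbox alone. Of the things that look like the unit, the smaller one is meant.

How it is judged:
By the outcome, as a careful person would: the job done as asked, in the order asked, and still so for the second after the job is handed in, with the robot touching nothing.
It also fails if it takes over 48 s, if anything falls off the work surface, if the arm or the gripper's body presses on something with over 40 N, if the wrist force passes 120 N, or if a joint passes its speed limit or range.

## Working session

There is one attempt and no reset: what is moved stays moved. The work goes in short steps, each a Python script; the robot and the scene stay as the last script left them, time stands still between calls to the robot, and variables do not carry over. Pictures are saved under pics/ and viewed, at most 10 in all, crops included, and the job is handed in when it is done.

```bash
mkdir -p pics; python3 - <<'E'
from plant import robot
import cv2,numpy as np,pickle
s=robot.sense();print(s['t'],s['tcp_pos'],s['tcp_rot'],robot.nose_length,s['opening'])
for n in("top","scene"):
    f=robot.grab_frame(n);pickle.dump(f,open(n+'.pkl','wb'))
    cv2.imwrite(f'pics/{n}0.png',f['image'][:,:,::-1]);print(n,f['fx'],f['cx'],f['cy'],f['R'],f['t'],(f['range_z']>0).mean())
E
```

```text
0.0 [ 0.25504108 -0.62436432  0.24127867] [-3.13967124e+00  9.24634312e-05  3.87842538e-01] 0.011 1.0016616906746652
top 624.4393495704761 323.0572699507875 252.73350369743525 [[ 0.00589437 -0.9997628   0.02096678]
 [-0.99473762 -0.00800683 -0.10214182]
 [ 0.10228547 -0.02025439 -0.99454886]] [-0.02078186  0.44720452  1.82092488] 0.99587890625
scene 613.9786890921444 332.41606689720675 239.11442089539435 [[-0.25541921  0.966802   -0.00741138]
 [ 0.76794064  0.19821294 -0.6090803 ]
 [-0.58739102 -0.16126231 -0.79307393]] [ 0.12484421 -0.29541839  1.73904392] 0.9958626302083333
```

View pics/top0.png

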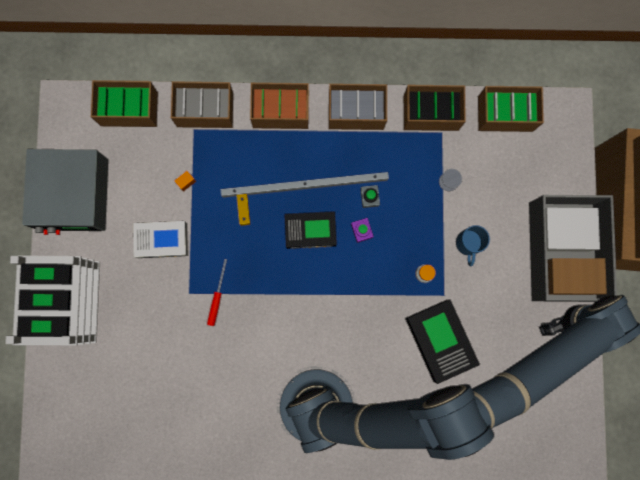

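View pics/scene0.png

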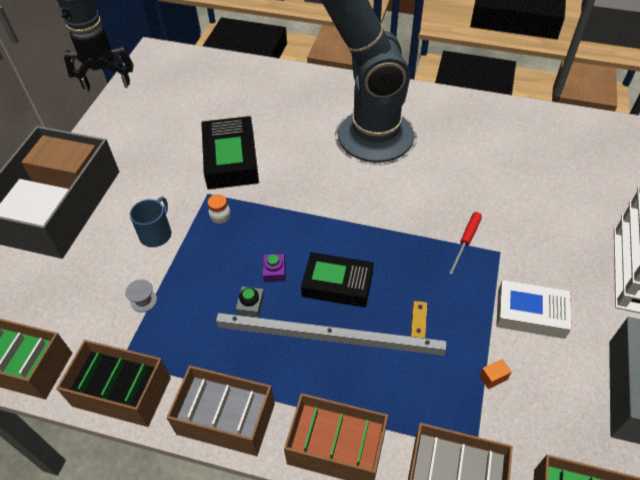

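The top view shows the unit at (310,230) and the rail from (222,192) to (388,176). The yellow stop is at (243,209), at the rail's left (+y) end. The start box is at (371,196), and the purple look-alike at (362,230) is close to the unit's -y end. The scene view agrees. Next I measure.

```bash
cat > h.py <<'E'
import numpy as np,cv2
def ray(f,uv,z):
    uv=np.asarray(uv,float).reshape(-1,2)
    d=np.c_[(uv[:,0]-f['cx'])/f['fx'],(uv[:,1]-f['cy'])/f['fy'],np.ones(len(uv))]@f['R']
    c=-f['R'].T@f['t']
    return (c+d*((z-c[2])/d[:,2])[:,None])[:,:2]
def zmap(f):
    v,u=np.mgrid[:480,:640];r=f['range_z']
    P=np.stack([(u-f['cx'])/f['fx']*r,(v-f['cy'])/f['fy']*r,r],-1)-f['t']
    return P@f['R']
def rect(f,mask,z):
    """largest blob -> centre, long-axis angle, size on plane z"""
    n,l,st,_=cv2.connectedComponentsWithStats(mask.astype(np.uint8))
    k=1+np.argmax(st[1:,4]);v,u=np.nonzero(l==k)
    p=ray(f,np.c_[u,v],z).astype(np.float32)
    (c,s,a)=cv2.minAreaRect(p);b=cv2.boxPoints((c,s,a))
    e=max((b[1]-b[0],b[2]-b[1]),key=np.linalg.norm);ang=np.arctan2(e[1],e[0])
    ang=(ang-np.pi/2+np.pi/2)%np.pi-np.pi/2  # yaw of long axis from +y
    return np.round([*c,*p.mean(0),ang,*sorted(s),len(u)],4)
def measure(f):
    P=zmap(f);x,y,z=P[...,0],P[...,1],P[...,2]
    hsv=cv2.cvtColor(f['image'],cv2.COLOR_RGB2HSV);H,S,V=cv2.split(hsv)
    roi=(x>.42)&(x<.8)&(abs(y)<.36)
    o={}
    o['unit']=rect(f,roi&(z>.036)&(z<.052)&((V<70)|((H>45)&(H<80)|(S<60))),.044)
    o['label']=rect(f,roi&(z>.036)&(z<.052)&(H>45)&(H<80)&(S>120)&(V>70),.044)
    o['rail']=rect(f,roi&(z>.02)&(z<.04)&(S<70)&(V>90),.03)
    o['stop']=rect(f,roi&(z>.02)&(z<.04)&(H>15)&(H<32)&(S>120)&(V>100),.03)
    o['purple']=rect(f,roi&(H>130)&(H<165)&(S>80)&(z>.02),.03)
    return o,(P,hsv,roi)
E
python3 - <<'E'
import pickle
from h import *
for n in('top','scene'):
    f=pickle.load(open(n+'.pkl','rb'));o,(P,hsv,roi)=measure(f)
    print(n,'noise',np.std(P[...,2][roi&(abs(P[...,2])<.01)]),'(cx cy mx my yaw s1 s2 n)')
    for k,v in o.items():print(k,v)
    m=roi&(hsv[...,0]>45)&(hsv[...,0]<85)&(hsv[...,1]>110)&(hsv[...,2]>50)
    n_,l,st,c=cv2.connectedComponentsWithStats(m.astype(np.uint8))
    for k in range(1,n_):
        if st[k,4]>20:print('green',c[k],st[k,4],ray(f,c[k],.048))
E
```

```text
top noise 0.004302314847885533 (cx cy mx my yaw s1 s2 n)
unit [5.149e-01 2.090e-02 5.151e-01 2.110e-02 5.760e-02 1.013e-01 1.478e-01
 1.575e+03]
label [5.165e-01 9.000e-04 5.163e-01 5.000e-04 8.800e-03 5.030e-02 7.040e-02
 4.060e+02]
rail [6.526e-01 3.800e-02 6.528e-01 3.980e-02 1.143e-01 2.130e-02 4.982e-01
 1.089e+03]
stop [ 5.7540e-01  2.1980e-01  5.7520e-01  2.1990e-01 -1.4576e+00  2.9400e-02
  9.0600e-02  2.9000e+02]
purple [ 5.1650e-01 -1.3230e-01  5.1590e-01 -1.3200e-01 -1.2521e+00  4.9900e-02
  6.1000e-02  2.6800e+02]
green [370.54117647 194.16470588] 85 [[ 0.61936371 -0.15605698]]
green [316.81818182 228.53463203] 462 [[0.51576323 0.0015086 ]]
green [362.61111111 228.61111111] 54 [[ 0.51672718 -0.13259805]]
scene noise 0.0026284710368899905 (cx cy mx my yaw s1 s2 n)
unit [5.216e-01 2.040e-02 5.216e-01 2.080e-02 5.800e-02 1.049e-01 1.500e-01
 2.441e+03]
label [ 5.174e-01 -9.000e-04  5.178e-01 -1.100e-03  5.680e-02  5.240e-02
  7.140e-02  5.910e+02]
rail [6.580e-01 3.700e-02 6.566e-01 4.190e-02 1.179e-01 2.400e-02 4.977e-01
 2.004e+03]
stop [ 5.7850e-01  2.1890e-01  5.7960e-01  2.1900e-01 -1.4553e+00  2.9900e-02
  8.8600e-02  4.6500e+02]
purple [ 5.2460e-01 -1.3240e-01  5.2800e-01 -1.3020e-01 -1.2645e+00  4.9400e-02
  6.8700e-02  3.9100e+02]
green [272.65168539 259.5505618 ] 89 [[ 0.51890961 -0.13442454]]
green [328.64006515 272.1465798 ] 614 [[ 5.20537108e-01 -1.17986714e-04]]
green [248.00833333 293.675     ] 120 [[ 0.62117551 -0.15827466]]
```

```bash
cat >> h.py <<'E'
yaw=.115;O=np.array([.6446,.0366]);X=np.array([np.cos(yaw),np.sin(yaw)]);Y=np.array([-X[1],X[0]])
def W(x,y,z): return [*(O+x*X+y*Y),z]   # rail frame -> world
def Rl(p): d=np.asarray(p)[:2]-O; return np.round([d@X,d@Y],4)
D=[np.pi,0,yaw]
def show(robot,t):
    s=robot.sense();print(t,round(s['t'],2),Rl(s['tcp_pos']),np.round(s['tcp_pos'][2],4),np.round(s['wrist_force'],1))
E
python3 - <<'E'
from plant import robot
from h import *
for y in(yaw+np.pi/2,yaw-np.pi/2):
    q=robot.inverse_kinematics(W(-.05,-.115,.02),[np.pi,0,y]);print(None if q is None else np.round(q,2))
robot.goto(W(-.212,0,.16),D);show(robot,'above')
robot.move_straight(W(-.212,0,.018),vel=.12,contact_N=8);show(robot,'down')
c=robot.move_straight(W(-.14,0,.018),vel=.05,contact_N=15);show(robot,c)
c=robot.move_straight(W(-.095,0,.018),vel=.025,contact_N=12);show(robot,c)
f=robot.grab_frame('top');o,_=measure(f)
for k in('unit','label'):print(k,o[k],Rl(o[k]))
cv2.imwrite('pics/a.png',cv2.resize(f['image'][140:300,180:420,::-1],None,fx=3,fy=3))
E
```

```text
[ 0.46  0.7  -0.55  1.83  0.51  0.75 -0.25]
[-0.54  0.84  0.91  1.89 -0.88  0.87 -2.2 ]
above 2.48 [-0.2117 -0.0007] 0.1601 [ 1.8  0.3 -0.4]
down 3.81 [-0.2115  0.    ] 0.0185 [ 0.9  0.4 -0.4]
False 5.4 [-0.1399  0.    ] 0.0182 [-1.5 -0.3 -0.1]
True 6.55 [-1.123e-01 -1.000e-04] 0.0173 [-0.   0.2 -0.5]
unit [5.935e-01 5.730e-02 6.072e-01 8.010e-02 1.170e-01 9.480e-02 9.890e-02
 3.570e+02] [-0.0484  0.0264]
label [ 6.213e-01 -1.562e-01  6.212e-01 -1.561e-01  2.413e-01  2.400e-02
  2.450e-02  4.100e+01] [-0.0453 -0.1889]
```

View pics/a.png

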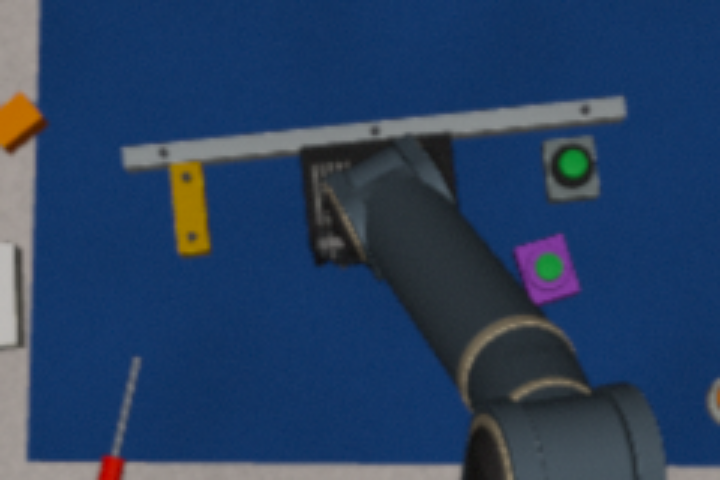

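The crop shows the unit (300–455, 145–265) lying along the rail and parallel to it, short of the stop by about 100 px of crop. Next is the push along +y.

```bash
python3 - <<'E'
from plant import robot
from h import *
D2=[np.pi,0,yaw+np.pi/2]
robot.move_straight(W(-.135,0,.02),vel=.08)
robot.move_straight(W(-.135,0,.12),vel=.2)
robot.goto(W(-.05,-.113,.12),D2);robot.grip(.45);show(robot,'above')
robot.move_straight(W(-.05,-.113,.016),vel=.12,contact_N=8);show(robot,'down')
c=robot.move_straight(W(-.05,-.02,.016),vel=.05,contact_N=15);show(robot,c)
c=robot.move_straight(W(-.05,.03,.016),vel=.025,contact_N=12);show(robot,c)
f=robot.grab_frame('top')
cv2.imwrite('pics/b.png',cv2.resize(f['image'][140:300,180:420,::-1],None,fx=3,fy=3))
E
```

```text
above 9.57 [-0.05  -0.113] 0.1201 [-0.1  0.2  0.4]
down 10.58 [-0.0493 -0.1129] 0.0168 [-0.8 -0.2 -0.4]
False 12.59 [-0.05   -0.0201] 0.016 [-0.  -1.2 -0.1]
True 14.01 [-0.0504  0.0152] 0.0156 [-0.2  0.7 -0.1]
```

View pics/b.png

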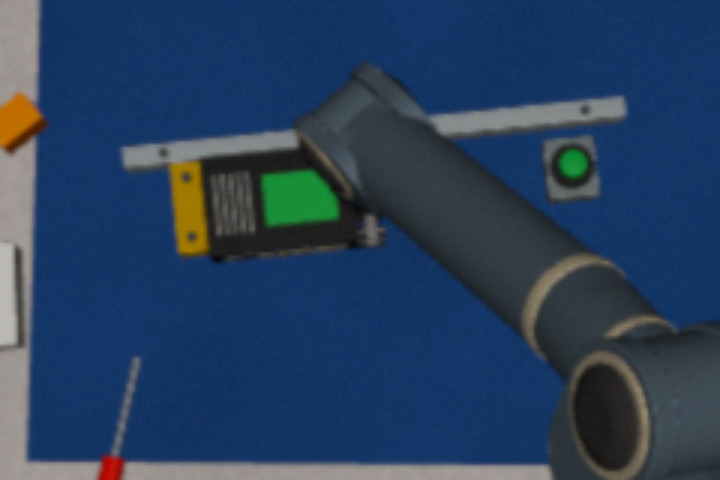

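The crop shows the unit touching the stop at (205,200) and close to the rail. I'll re-seat it in x, nudge it in y, then clear the arm and check.

```bash
python3 - <<'E'
from plant import robot
from h import *
D2=[np.pi,0,yaw+np.pi/2]
robot.move_straight(W(-.05,-.005,.018),vel=.08)
robot.move_straight(W(-.05,-.005,.1),vel=.25)
robot.goto(W(-.145,.1,.1),D);robot.grip(.8)
robot.move_straight(W(-.145,.1,.018),vel=.12,contact_N=8);show(robot,'down')
c=robot.move_straight(W(-.095,.1,.018),vel=.03,contact_N=14);show(robot,c)
robot.move_straight(W(-.14,.1,.02),vel=.08)
robot.move_straight(W(-.14,.1,.1),vel=.25)
robot.goto(W(-.05,-.01,.1),D2);robot.grip(.45)
robot.move_straight(W(-.05,-.01,.016),vel=.12,contact_N=8);show(robot,'down')
c=robot.move_straight(W(-.05,.03,.016),vel=.025,contact_N=10);show(robot,c)
robot.move_straight(W(-.05,-.01,.018),vel=.08)
robot.move_straight(W(-.05,-.01,.1),vel=.25)
robot.goto(W(-.046,-.19,.12),D2);robot.grip(0.);show(robot,'over button')
for n in('top','scene'):
    f=robot.grab_frame(n);o,_=measure(f)
    for k in('unit','label','rail','stop'):print(n,k,o[k],Rl(o[k]))
    a=f['image'][140:300,180:420] if n=='top' else f['image'][220:380,220:460]
    cv2.imwrite(f'pics/c_{n}.png',cv2.resize(a[:,:,::-1],None,fx=3,fy=3))
E
```

```text
down 17.53 [-0.1445  0.1002] 0.0184 [-0.4 -0.9 -0.5]
True 18.68 [-0.1123  0.0998] 0.017 [-0.5 -1.  -0.2]
down 22.27 [-0.0494 -0.0097] 0.0165 [0.8 0.3 0.1]
True 23.35 [-0.0504  0.0153] 0.0156 [-0.2 -0.3  0.8]
over button 25.49 [-0.0459 -0.1894] 0.1201 [-0.7  0.4  0.3]
top unit [5.842e-01 1.301e-01 5.827e-01 1.309e-01 1.074e-01 1.066e-01 1.485e-01
 1.545e+03] [-0.0493  0.0998]
top label [5.847e-01 1.114e-01 5.846e-01 1.114e-01 1.156e-01 5.280e-02 7.270e-02
 3.990e+02] [-0.0509  0.0812]
top rail [6.486e-01 7.310e-02 6.500e-01 6.870e-02 1.142e-01 2.190e-02 4.275e-01
 8.800e+02] [0.0082 0.0358]
top stop [ 5.7560e-01  2.2050e-01  5.7570e-01  2.2060e-01 -1.4618e+00  2.7700e-02
  9.0000e-02  2.7100e+02] [-0.0474  0.1906]
scene unit [5.881e-01 1.299e-01 5.886e-01 1.299e-01 1.154e-01 1.043e-01 1.494e-01
 2.756e+03] [-0.0454  0.0992]
scene label [5.857e-01 1.092e-01 5.859e-01 1.094e-01 1.160e-01 5.250e-02 7.120e-02
 6.730e+02] [-0.0502  0.0789]
scene rail [6.578e-01 3.700e-02 6.562e-01 4.480e-02 1.168e-01 2.610e-02 4.977e-01
 2.094e+03] [ 0.0132 -0.0011]
scene stop [ 5.7850e-01  2.1950e-01  5.7980e-01  2.1960e-01 -1.4632e+00  2.9300e-02
  8.8700e-02  4.5200e+02] [-0.0447  0.1893]
```

View pics/c_top.png

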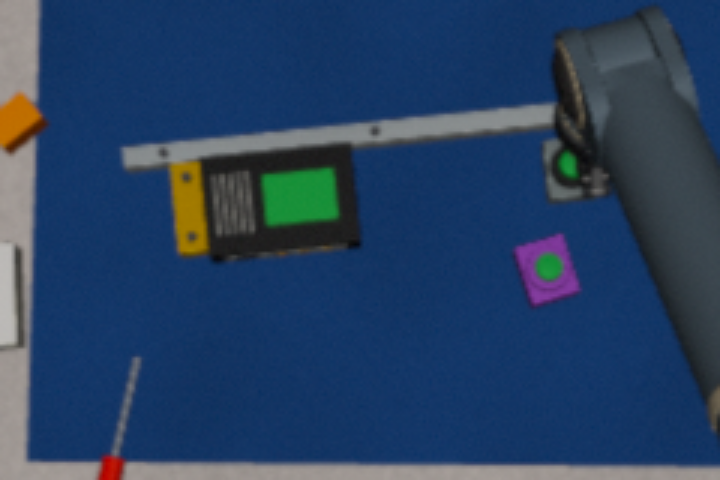

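View pics/c_scene.png

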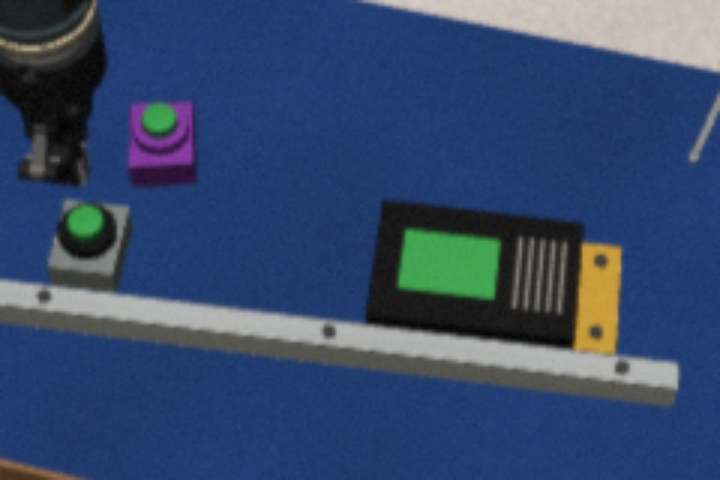

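Both views show the unit flush with the rail and the stop: top crop (205–355, 150–260), no gap visible, measured pose (-0.049, 0.100) in the rail frame. Next is the button press.

```bash
python3 - <<'E'
from plant import robot
from h import *
b=(-.046,-.19)
robot.move_straight(W(*b,.068),vel=.1)
c=robot.move_straight(W(*b,.046),vel=.02,contact_N=16);show(robot,c)
robot.sleep(.2);show(robot,'held')
robot.move_straight(W(*b,.075),vel=.05)
robot.move_straight(W(*b,.16),vel=.2)
robot.goto([.45,-.4,.25],D);show(robot,'clear')
f=robot.grab_frame('top');o,_=measure(f)
for k in('unit','stop','purple'):print(k,o[k],Rl(o[k]))
cv2.imwrite('pics/d.png',f['image'][80:400,:,::-1])
E
```

```text
True 26.94 [-0.0457 -0.1902] 0.0571 [-2.  -0.2  8. ]
held 27.14 [-0.0457 -0.1902] 0.0571 [-1.4 -0.3  6.6]
clear 29.43 [-0.2425 -0.4099] 0.249 [-0.  -0.5 -0.2]
unit [5.838e-01 1.303e-01 5.820e-01 1.298e-01 1.008e-01 1.072e-01 1.489e-01
 1.562e+03] [-0.0496  0.1001]
stop [ 5.7500e-01  2.2060e-01  5.7520e-01  2.2070e-01 -1.4576e+00  2.7800e-02
  9.0600e-02  2.7100e+02] [-0.048   0.1908]
purple [ 5.1720e-01 -1.3260e-01  5.1620e-01 -1.3250e-01 -1.2521e+00  4.8900e-02
  6.0000e-02  2.5600e+02] [-0.146  -0.1535]
```

View pics/d.png

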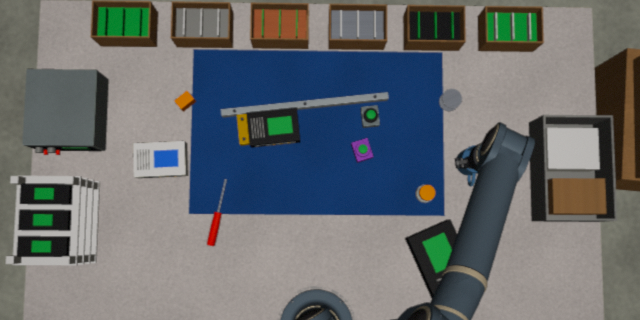

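The job looks done, but the press stopped at z = 0.0571, which leaves the full travel unproven. I'll press again in small steps, logging force against depth.

```bash
python3 - <<'E'
from plant import robot
from h import *
b=(-.046,-.19);D2=[np.pi,0,yaw+np.pi/2]
robot.goto(W(*b,.1),D2)
robot.move_straight(W(*b,.064),vel=.1)
for z in np.arange(.062,.044,-.0015):
    robot.move_straight(W(*b,z),vel=.02)
    s=robot.sense();print(round(z,4),round(s['tcp_pos'][2],4),np.round(s['wrist_force'],1))
    if s['wrist_force'][2]>22:break
robot.sleep(.2);show(robot,'held')
robot.move_straight(W(*b,.075),vel=.05)
robot.move_straight(W(*b,.16),vel=.2);show(robot,'up')
E
```

```text
0.062 0.0625 [ 0.8 -0.5  0.5]
0.0605 0.0608 [ 1.  -1.9  2.6]
0.059 0.0592 [2.  0.7 2.9]
0.0575 0.0577 [0.9 0.3 4. ]
0.056 0.0571 [-0.7  0.8  8.7]
0.0545 0.0569 [-3.8  0.  16.6]
0.053 0.0567 [-6.5 -0.1 23.9]
held 33.19 [-0.0454 -0.1899] 0.0567 [-6.4 -0.2 25. ]
up 34.36 [-0.0468 -0.1902] 0.159 [ 0.2  0.3 -0.5]
```

The log shows a spring ramp up to 4 N, then a hard stop at 0.057, so the button was fully down. I'll clear the arm, check and hand in.

```bash
python3 - <<'E'
from plant import robot
from h import *
robot.goto([.45,-.4,.25],D);robot.sleep(.3)
f=robot.grab_frame('scene');o,_=measure(f)
for k in('unit','label'):print(k,o[k],Rl(o[k]))
show(robot,'end');print(robot.close_job())
E
```

```text
unit [5.882e-01 1.299e-01 5.883e-01 1.295e-01 1.152e-01 1.045e-01 1.494e-01
 2.747e+03] [-0.0453  0.0992]
label [5.857e-01 1.094e-01 5.860e-01 1.094e-01 1.155e-01 5.260e-02 7.140e-02
 6.740e+02] [-0.0502  0.0791]
end 35.89 [-0.2429 -0.4109] 0.2497 [-0.1 -0.7  0.5]
the job is handed in; nothing more can be done
None
```

The power unit sits flush against the rail and the yellow stop; the start button was then pressed fully down twice (the second press to confirm full travel) and released, and the job was handed in at 35.9 s with the arm clear.

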